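# Shoe-care things back on their own mats

### The arm

A 6-joint arm with a two-finger parallel gripper is mounted at the origin on the work surface. World frame = base frame: x ahead of the robot, y to its left, z up, the work surface at z = 0. Lengths are in mm, angles in rad, forces in N, time in s.
With the tool pointing down it reaches from about 400 to 925 mm from the base axis. Payload 12.5 kg.
Tool frame: the origin (TCP) lies midway between the tips of the shut fingers; the grasp point (between the pads) lies 19 mm behind it (env.grip_depth is the distance from the TCP to the grasp point, in mm); z points along the fingers, y is the line along which they close (so a half turn about z gives the same grasp; the last joint's range is limited). The gripper opens to 95 mm and grips with 3 to 60 N. Pads are 20 mm wide; open, the fingers measure 119 mm over their backs; the gripper's body (75 mm by 180 mm) begins 59 mm behind the grasp point.
Start: joints at [1.057, 0.491, 1.559, -0, 1.092, -0.106], TCP at [247.855, 573.772, 214.661] pointing down, gripper open.
Joint ranges: [-3.1, 3.1], [-0.84, 2.19], [0.05, 2.79], [-1.13, 4.28], [0.06, 2.93], [-2.69, 2.69]. Speed limits (rad/s): [2.22, 2.22, 2.79, 3.14, 3.14, 3.14].

### API

Orientations are given as [roll, pitch, yaw] about the fixed x, y, z axes, in that order (R = Rz(yaw) Ry(pitch) Rx(roll)).
In Python, from cell import monitor, viewer, order, env gives the robot as it stands.
- The arm moves only by the tool move_arm, never from a script. Its argument "moves" is one flat list of numbers, 4 for each row, row after row: the shift along the tool's x, y, z normalised to -1 to 1, where 1 is 0.15 m, then the turn about the tool's z normalised to -1 to 1, where 1 is pi/2 rad. A call has 1 to 10 rows; each row shifts and turns the commanded pose from where the row before left it, along the tool's axes as they then stand; what a row does not reach is not made up. A row lasts 1/8 s, in which the tool goes at most 62.5 mm and 10.7 degrees, less where a joint would pass 70% of its speed; a pose out of reach is approached as far as the arm can. A call with a number of a shift or a turn outside -1 to 1 is refused whole. A call with a gripper value outside its range is refused whole. "claw" is the finger opening in mm, from 0 to 95.1, set as the call begins (left out, the last holds). The fingers move at their own pace and stop on an object; the grip force is fixed at half the most. Time passes only in rows, so rows that do not move let the fingers close. It gives the time, the measured TCP pose, the force, the opening and the grip force at its end, in the units of the state.
- monitor.state(): the state, without advancing time (a new reading comes with each control period).
- viewer.read_camera(name): name is "scene" or "top"; returns the picture (384x512x3 uint8, red, green, blue); there is no depth.
- viewer.camera_info(name): a dict with "K" (3x3 intrinsics, pixels), "dist_coeffs" ([k1, k2, p1, p2, k3] as OpenCV has them; the pictures are not rectified), "camera_from_world" (4x4, takes a point from world to camera coordinates). Camera axes: x right, y down, z forward; pixel columns grow to the right and rows downward; lengths in mm; the calibration is good to about 2 mm. A picture is of the moment at which its call begins. camera_info takes no time and is no camera call.
- order.job_done(): hands the job in; it is judged then, once.
The state is a dict: "t": time; "joints": joint angles; "qvel": joint speeds; "tau": joint torques, N m; "eef_pos": TCP position; "tcp_rot": TCP orientation; "ft_force": force on the tool from outside, world axes, zero at the start; "moment": the same for the moment, N m; "opening": opening from 0.0 (shut) to 1.0 (fully open); "grip_force": force on a finger pad.
Only numpy, scipy, OpenCV 4.12 (cv2) and the standard library are available. Lean on these libraries where they do the work, as an engineer would, in place of code of your own. Each camera call takes 0.05 s, during which the arm holds its last target. There are 200 camera calls.

### The job

The shoe-care things on the under-stair bench have been put back wrongly: set each in the middle of the felt mat made for it - the large tin on the large round mat, the small tin on the small round mat, the square jar on the square mat, and the brush lying lengthways along the oblong mat, bristles down. Some things stand on one another's mats, so use a free spot on the way, and whatever already stands on its own mat may stay; do not knock over the two little white bottles.

Things in the scene. Friction and masses are not known exactly. Their poses are not given: they have to be found in the camera images.
- tin_large: Large round shoe-polish tin of bare steel, diameter 62 mm, height 24 mm, standing upright on one of the felt mats. Origin: centre of its underside; z up.
- tin_small: Small round shoe-polish tin of bare steel, diameter 40 mm, height 20 mm, standing upright on one of the felt mats. Origin: centre of its underside; z up.
- jar: Square amber glass jar of shoe cream: body 50 x 50 mm and 34 mm high, with a round black cap of diameter 42 mm on it, 46 mm high in all, standing upright on one of the felt mats. Origin: centre of its underside; x and y along its sides, z up. Any yaw will do on its mat.
- brush: Shoe brush lying bristles down on the bare bench: light wooden back with round ends, 130 mm long, 46 mm wide, from 22 to 44 mm above its underside; below it a rigid black bristle block 112 x 36 mm, 22 mm high. Origin: centre of its underside (bristle tips); x along its length, z up. Grip it across the wooden back.
- mat_large: Large round grey felt mat, diameter 110 mm, 4 mm thick, fixed to the bench: the large tin's place. Origin: centre of its underside, on the bench; z up.
- mat_small: Small round grey felt mat, diameter 84 mm, 4 mm thick, fixed to the bench: the small tin's place. Origin: centre of its underside; z up.
- mat_square: Square grey felt mat, 90 x 90 mm, 4 mm thick, fixed to the bench: the jar's place. Origin: centre of its underside; x and y along its sides, z up.
- mat_oblong: Oblong grey felt mat, 150 x 66 mm, 4 mm thick, fixed to the bench: the brush's place, empty at the start. Origin: centre of its underside; x along its length, z up.
- bottle_left: Little white plastic bottle with a black cap, diameter 34 mm, 72 mm high, standing loose among the mats, the one further to the robot's left (larger y). Origin: centre of its underside; z up. Not to be knocked over.
- bottle_right: Another bottle of the same kind and size, standing loose further to the robot's right. Origin: centre of its underside; z up. Not to be knocked over.
Things that resemble listed ones, but are neither listed nor needed, are in the scene too. What is shaped like the mat_large but orange or purple is not meant.

How it is judged (in metres and radians):
At the end, for the whole second after the job is handed in: Both tins, the jar and the brush stand upright, released and at rest, each on its own mat with its centre within 15 mm of the mat's centre; the brush lies bristles down within 12 degrees of its mat's length (either way round). Both bottles stand upright (horizontal distance between tin_large and mat_large below 0.015 m and z of tin_large in the frame of mat_large below 0.009 m and angle between each of tin_large, tin_small, jar, brush's own z axis and vertical below 0.12 rad and linear speed of each of tin_large, tin_small, jar, brush below 0.02 m/s and horizontal distance between tin_small and mat_small below 0.015 m and z of tin_small in the frame of mat_small below 0.009 m and horizontal distance between jar and mat_square below 0.015 m and z of jar in the frame of mat_square below 0.009 m and horizontal distance between brush and mat_oblong below 0.015 m and z of brush in the frame of mat_oblong below 0.009 m and angle between the x axis of brush and the x axis of mat_oblong, either way round below 0.21 rad and angle between each of bottle_left, bottle_right's own z axis and vertical below 0.3 rad); the robot touches nothing.
It fails at once if a white bottle is knocked over (angle between any of bottle_left, bottle_right's own z axis and vertical above 0.6 rad).
It also fails if it takes over 120 s, if anything falls off the work surface, if the arm or the gripper's body presses on something with over 40 N, if the wrist force passes 120 N, or if a joint passes its speed limit or range.

## Working session

There is one attempt and no reset: what is moved stays moved. The work goes in short steps, Python scripts to look and compute and a tool call to move; the robot and the scene stay as the last step left them, time stands still between calls to the robot, and variables do not carry over. Pictures are saved under pics/ and viewed, at most 14 in all, crops included, and the job is handed in when it is done.

Besides the shell and the picture viewer there is one more tool, called after ">>>" in YAML: its name, and indented under it one key for each argument. move_arm: Moves the arm, as the interface text tells. Scaled input: -1 to 1 covers 0.15 m each way for a shift and pi/2 rad each way for a turn. Its arguments: {"type":"object","properties":{"moves":{"type":"array"},"claw":{"type":"number"}},"required":["moves"]}

```bash
ls; mkdir -p pics
cat > h.py <<'E'
import cv2, numpy as np
from cell import monitor, viewer, order, env
def snap(n,f=None):
    im=viewer.read_camera(n)
    if f: cv2.imwrite('pics/'+f+'.png',im[:,:,::-1])
    return im
def ray(n,uv,z):
    c=viewer.camera_info(n);T=np.array(c['camera_from_world'],float);K=np.array(c['K'],float);d=np.array(c['dist_coeffs'],float)
    p=cv2.undistortPoints(np.array(uv,float).reshape(-1,1,2),K,d).reshape(-1,2)
    D=np.c_[p,np.ones(len(p))]@T[:3,:3]; o=-T[:3,:3].T@T[:3,3]
    return (o+D*((z-o[2])/D[:,2])[:,None])[:,:2]
E
python3 - <<'E'
from h import *
a=snap('top','top0');b=snap('scene','scene0')
s=monitor.state();print(s['eef_pos'],s['tcp_rot'],s['t'])
for n in('top','scene'):
    T=np.array(viewer.camera_info(n)['camera_from_world']);print(n,-T[:3,:3].T@T[:3,3],T[2,:3])
E
```

```text
pics
[247.75208698 573.57871255 214.14158488] [-3.14067527e+00 -8.57342822e-05  2.73377332e+00] 0.1
top [478.5157754   44.57696334 988.83044791] [ 0.14501707  0.03317199 -0.98887293]
scene [1069.36952644   54.91378031  689.5174976 ] [-0.54382648 -0.01260985 -0.83910294]
```

View pics/top0.png

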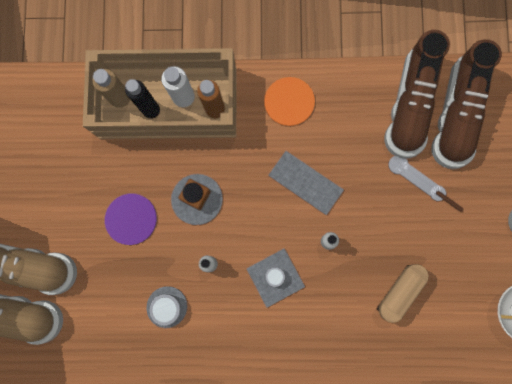

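View pics/scene0.png

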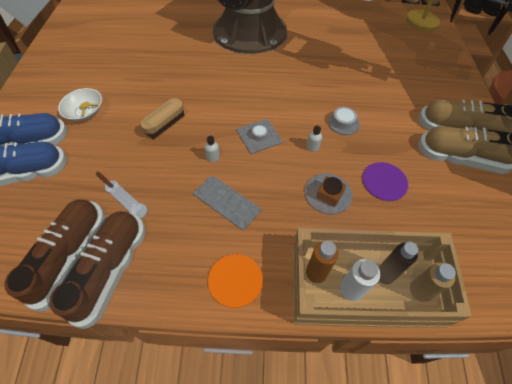

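Top view: up is +x and left is +y. The jar (197,195) is on the large mat, the large tin (167,308) on the small mat, and the small tin (276,278) on the square mat. The brush is at (404,293), the oblong mat is empty at (306,183), and the bottles are at (208,264) and (331,241).

```bash
cat > m.py <<'E'
from h import *
a=snap('top'); hsv=cv2.cvtColor(a,cv2.COLOR_RGB2HSV)
print('hsv mat',hsv[183,306],'wood',hsv[250,100],'tin',hsv[310,165],'bot',hsv[238,322],'brush',hsv[293,404])
m=((hsv[...,1]<75)).astype(np.uint8)
def comp(m,seed):
    n,l,_,_=cv2.connectedComponentsWithStats(m); k=l[seed[1],seed[0]]
    if k==0: return None
    return max(cv2.findContours((l==k).astype(np.uint8),cv2.RETR_EXTERNAL,cv2.CHAIN_APPROX_NONE)[0],key=cv2.contourArea).reshape(-1,2)
def rep(name,c,z):
    if c is None: print(name,None);return
    w=ray('top',c,z).astype(np.float32); r=cv2.minAreaRect(w); ce,rad=cv2.minEnclosingCircle(w)
    print(name,'rect',np.round(r[0],1),np.round(r[1],1),round(r[2],1),'circ',np.round(ce,1),round(rad,1))
for n,s in dict(oblong=(306,183),square=(260,275),large=(180,208),small=(152,307)).items(): rep(n,comp(m,s),4)
v=hsv[...,2]; cv2.imwrite('pics/m.png',np.hstack([cv2.resize(a[170:340,120:300,::-1],None,fx=3,fy=3,interpolation=2)]))
h=hsv[...,0]; br=((h>=12)&(h<=25)&(v>130)).astype(np.uint8)
E
python3 m.py
```

```text
hsv mat [101  17 121] wood [ 12 134 160] tin [ 95  14 213] bot [ 23   8 133] brush [ 16 100 176]
oblong rect [667.4 -19.3] [150.8  67.4] 54.4 circ [667.7 -19.6] 80.8
square rect [467.1  47.1] [90.4 91.2] 27.5 circ [467.7  46.9] 61.8
large rect [633.8 213.9] [109.8 108.2] 89.5 circ [633.7 214.3] 55.5
small rect [409.6 273.2] [83.1 82.5] 89.6 circ [409.4 272.4] 42.4
```

View pics/m.png

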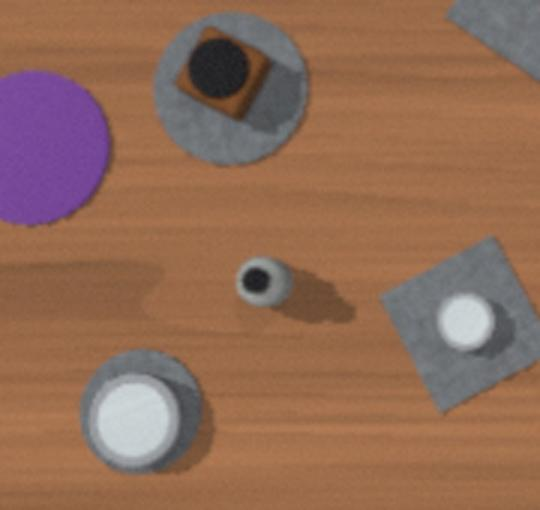

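Mats are measured, all matching their nominal sizes. The crop shows both tins, with the jar turned about 30° and its cap at top-view pixel (193,193). Next I'll measure the objects.

```bash
cat > o.py <<'E'
from m import *
br8=((v>165)&(hsv[...,1]<60)).astype(np.uint8)
rep('tinL',comp(br8,(166,310)),28); rep('tinS',comp(br8,(276,278)),24)
dk=(v<60).astype(np.uint8)
rep('cap',comp(dk,(193,193)),50); rep('bL',comp(dk,(206,264)),72); rep('bR',comp(dk,(332,240)),72)
jar=(((hsv[...,1]>140)&(v<140))|(v<60)).astype(np.uint8); rep('jar',comp(jar,(193,193)),38)
print('jar px',hsv[206,200],hsv[188,182],'brush edge',[tuple(hsv[293,x]) for x in range(376,432,5)])
b=(((hsv[...,1]<118)&(v>120)&(h<30))).astype(np.uint8); b=cv2.morphologyEx(b,cv2.MORPH_OPEN,np.ones((3,3))); rep('brush',comp(b,(404,293)),44)
E
python3 o.py
```

```text
hsv mat [105  17 122] wood [ 12 134 158] tin [ 98  13 212] bot [ 23   8 136] brush [ 17  99 172]
oblong rect [667.3 -19.3] [151.   66.8] 54.7 circ [667.7 -19.6] 80.8
square rect [467.1  47.1] [90.4 91.2] 27.5 circ [467.7  46.9] 61.8
large rect [633.8 213.9] [109.8 108.2] 89.5 circ [633.7 214.3] 55.5
small rect [409.6 273.2] [83.1 82.5] 89.6 circ [409.4 272.4] 42.4
tinL rect [406.2 270.8] [50.8 50.9] 89.6 circ [406.7 271.8] 26.9
tinS rect [469.1  48.5] [32.9 33.4] 17.9 circ [469.1  48.5] 17.3
cap rect [640.1 214. ] [39. 38.] 18.8 circ [640.3 214.3] 20.3
bL rect [496.2 183.5] [11.9 11.6] 89.6 circ [496.2 183.5] 7.1
bR rect [541.1 -63.2] [13.7 11.7] 89.6 circ [541.2 -63.6] 7.5
jar rect [638.7 213.1] [50.1 46.4] 62.0 circ [638.4 213. ] 31.8
jar px [ 11 147  73] [120   2 103] brush edge [(np.uint8(12), np.uint8(134), np.uint8(150)), (np.uint8(12), np.uint8(136), np.uint8(152)), (np.uint8(13), np.uint8(125), np.uint8(135)), (np.uint8(16), np.uint8(99), np.uint8(159)), (np.uint8(17), np.uint8(99), np.uint8(172)), (np.uint8(16), np.uint8(101), np.uint8(179)), (np.uint8(16), np.uint8(99), np.uint8(175)), (np.uint8(16), np.uint8(101), np.uint8(154)), (np.uint8(15), np.uint8(100), np.uint8(163)), (np.uint8(13), np.uint8(133), np.uint8(111)), (np.uint8(12), np.uint8(125), np.uint8(112)), (np.uint8(12), np.uint8(138), np.uint8(113))]
brush rect [ 437.3 -203.5] [ 46.7 129.1] 53.3 circ [ 438.3 -202.1] 64.6
```

```bash
cat > p.py <<'E'
import sys, numpy as np
from cell import monitor
# args: x y z psi_deg ; prints turn first, then shift units in turned frame
def plan(tgts):
    s=monitor.state(); p=np.array(s['eef_pos']); psi=np.degrees(s['tcp_rot'][2])
    print('t',round(s['t'],2),'at',p.round(1),psi.round(1))
    for x,y,z,q in tgts:
        d=np.array([x,y,z])-p; c,sn=np.cos(np.radians(q)),np.sin(np.radians(q))
        u=np.array([d[0]*c+d[1]*sn,d[0]*sn-d[1]*c,-d[2]])/150
        print('turn',round((psi-q)/90,3),'units',u.round(3)); p=np.array([x,y,z]);psi=q
a=list(map(float,sys.argv[1:])); plan(np.reshape(a,(-1,4)))
E
python3 p.py 640 214 120 152 640 214 12 152
```

```text
t 0.2 at [247.8 573.6 214.3] 156.6
turn 0.051 units [-3.434 -0.889  0.629]
turn 0.0 units [0.   0.   0.72]
```

>>> move_arm:
  moves: [0,0,0,0.051,-0.38,-0.1,0.07,0,-0.38,-0.1,0.07,0,-0.38,-0.1,0.07,0,-0.38,-0.1,0.07,0,-0.38,-0.1,0.07,0,-0.38,-0.1,0.07,0,-0.38,-0.1,0.07,0,-0.38,-0.1,0.07,0,-0.39,-0.09,0.07,0]
  claw: 95

```text
t: 1.45
eef_pos: [641.0, 213.2, 119.7]
tcp_rot: [3.142, -0.0, 2.654]
ft_force: [-0.1, -0.3, 0.1]
opening: 0.999
grip_force: 0.0
```

>>> move_arm:
  moves: [0,0,0,0,0,0,0,0]

```text
t: 1.7
eef_pos: [639.2, 214.8, 119.8]
tcp_rot: [-3.141, -0.001, 2.653]
ft_force: [0.2, 0.5, -0.6]
opening: 0.997
grip_force: 0.0
```

```bash
python3 -c "
from h import *
snap('top','t1')"; python3 p.py 640 214 120 152 640 214 12 152
```

```text
t 1.75 at [639.  215.4 120.2] 152.1
turn 0.001 units [-0.01  -0.005  0.001]
turn 0.0 units [0.   0.   0.72]
```

View pics/t1.png

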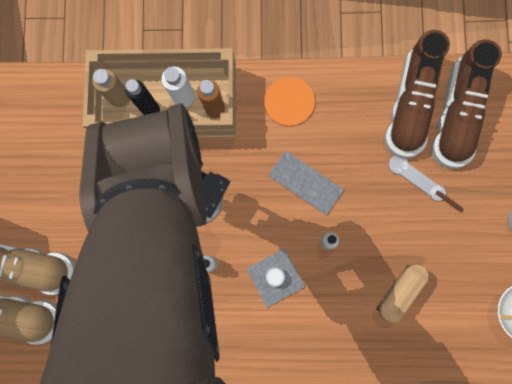

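The arm has reached the commanded point above the jar but hides it from the top camera. I'll descend and grip.

>>> move_arm:
  moves: [0,0,0.3,0,0,0,0.3,0,0,0,0.12,0,0,0,0,0]

```text
t: 2.25
eef_pos: [639.2, 215.4, 12.0]
tcp_rot: [-3.141, -0.001, 2.655]
ft_force: [0.4, -1.0, -0.5]
opening: 0.999
grip_force: 0.0
```

>>> move_arm:
  moves: [0,0,0,0,0,0,0,0,0,0,0,0,0,0,0,0,0,0,0,0]
  claw: 0

```text
t: 2.88
eef_pos: [639.9, 214.7, 12.3]
tcp_rot: [3.141, 0.0, 2.654]
ft_force: [0.4, 1.4, 1.0]
opening: 0.528
grip_force: 0.6
```

```bash
python3 p.py 640 214 60 152 590 105 60 152 590 105 10 152
```

```text
t 2.88 at [639.9 214.7  12.3] 152.0
turn 0.0 units [-0.003 -0.004 -0.318]
turn 0.0 units [-0.047 -0.798 -0.   ]
turn 0.0 units [0.    0.    0.333]
```

>>> move_arm:
  moves: [0,0,0,0,0,0,0,0,0,0,-0.16,0,0,0,-0.16,0,-0.02,-0.27,0,0,-0.02,-0.27,0,0,-0.01,-0.26,0,0,0,0,0,0,0,0,0.2,0,0,0,0.135,0]

```text
t: 4.12
eef_pos: [590.2, 105.6, 8.9]
tcp_rot: [3.142, -0.0, 2.654]
ft_force: [-0.0, 0.0, -0.1]
opening: 0.526
grip_force: 30.0
```

>>> move_arm:
  moves: [0,0,0,0,0,0,0.01,0]

```text
t: 4.38
eef_pos: [590.4, 105.6, 8.4]
tcp_rot: [3.141, 0.0, 2.654]
ft_force: [-0.0, -0.7, -0.8]
opening: 0.524
grip_force: 30.0
```

```bash
python3 p.py 590 105 100 152 406.5 271.5 100 152 406.5 271.5 8 152
```

```text
t 4.38 at [590.4 105.6   8.4] 152.1
turn 0.001 units [ 0.    -0.005 -0.611]
turn 0.0 units [ 1.601  0.406 -0.   ]
turn 0.0 units [0.    0.    0.613]
```

>>> move_arm:
  moves: [0,0,0,0,0,0,0,0,0,0,0,0,0,0,0,0,0,0,-0.3,0,0,0,-0.31,0]
  claw: 95

```text
t: 5.12
eef_pos: [589.8, 105.1, 100.6]
tcp_rot: [-3.141, -0.001, 2.654]
ft_force: [0.7, -0.1, 0.3]
opening: 0.994
grip_force: 0.0
```

>>> move_arm:
  moves: [0.32,0.08,0,0,0.32,0.08,0,0,0.32,0.08,0,0,0.32,0.08,0,0,0.32,0.08,0,0,0,0,0,0,0,0,0,0]

```text
t: 6.0
eef_pos: [406.7, 270.7, 100.1]
tcp_rot: [3.141, 0.001, 2.654]
ft_force: [0.4, -0.1, -0.6]
opening: 0.993
grip_force: 0.0
```

```bash
python3 p.py  406.5 271.5 100 152 406.5 271.5 8 152; python3 -c "
from h import *
snap('scene','s2')"
```

```text
t 6.0 at [406.7 270.7 100.1] 152.1
turn 0.001 units [0.004 0.004 0.001]
turn 0.0 units [0.    0.    0.613]
```

View pics/s2.png

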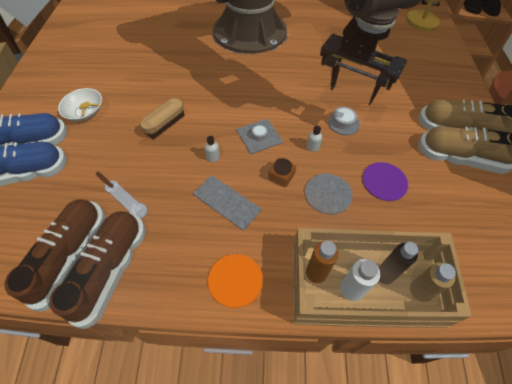

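The jar now stands upright at scene pixel (282,171), the bottles are untouched, and the large mat is free. Next is the large tin.

>>> move_arm:
  moves: [0,0,0.3,0,0,0,0.22,0,0,0,0.1,0,0,0,0,0]

```text
t: 6.55
eef_pos: [406.5, 270.1, 6.4]
tcp_rot: [-3.141, -0.001, 2.653]
ft_force: [0.1, -0.4, 1.4]
opening: 1.002
grip_force: 0.0
```

>>> move_arm:
  moves: [0,0,0,0,0,0,0,0,0,0,0,0,0,0,0,0,0,0,0,0,0,0,0,0]
  claw: 0

```text
t: 7.3
eef_pos: [406.4, 270.8, 7.2]
tcp_rot: [3.141, 0.0, 2.654]
ft_force: [-1.1, 0.3, 5.2]
opening: 0.644
grip_force: 30.0
```

```bash
python3 p.py 406.5 271.5 100 152 633.8 214 100 152 633.8 214 9 152
```

```text
t 7.3 at [406.4 270.8   7.2] 152.1
turn 0.001 units [ 0.001  0.005 -0.618]
turn 0.0 units [-1.518  0.373 -0.   ]
turn 0.0 units [0.    0.    0.607]
```

>>> move_arm:
  moves: [0,0,-0.2,0,0,0,-0.2,0,0,0,-0.2,0,-0.3,0.075,0,0,-0.3,0.075,0,0,-0.3,0.075,0,0,-0.31,0.075,0,0,-0.31,0.075,0,0,0,0,0,0,0,0,0.3,0]

```text
t: 8.55
eef_pos: [635.3, 213.7, 53.7]
tcp_rot: [3.138, 0.004, 2.653]
ft_force: [0.6, -0.3, -1.7]
opening: 0.643
grip_force: 30.0
```

>>> move_arm:
  moves: [0,0,0,0,0,0,0,0]

```text
t: 8.8
eef_pos: [634.0, 213.8, 53.0]
tcp_rot: [3.141, 0.0, 2.654]
ft_force: [0.6, -0.6, -0.4]
opening: 0.647
grip_force: 30.0
```

```bash
python3 p.py 633.8 214 8 152
```

```text
t 8.8 at [634.  213.8  53. ] 152.1
turn 0.001 units [0.002 0.    0.3  ]
```

>>> move_arm:
  moves: [0,0,0.15,0,0,0,0.1,0,0,0,0.05,0,0,0,0,0]

```text
t: 9.3
eef_pos: [634.2, 213.6, 7.2]
tcp_rot: [3.141, 0.0, 2.654]
ft_force: [1.0, 0.3, -1.5]
opening: 0.647
grip_force: 30.0
```

>>> move_arm:
  moves: [0,0,0,0,0,0,0,0,0,0,0,0,0,0,0,0,0,0,-0.3,0,0,0,-0.31,0]
  claw: 95

```text
t: 10.05
eef_pos: [633.7, 213.4, 99.0]
tcp_rot: [-3.141, -0.001, 2.654]
ft_force: [-0.1, 0.0, 0.2]
opening: 0.996
grip_force: 0.0
```

```bash
python3 p.py 469 48.5 100 152 469 48.5 8 152
```

```text
t 10.05 at [633.7 213.4  99. ] 152.0
turn 0.0 units [ 0.454 -1.486 -0.007]
turn 0.0 units [0.    0.    0.613]
```

>>> move_arm:
  moves: [0.09,-0.3,0,0,0.09,-0.3,0,0,0.09,-0.3,0,0,0.09,-0.3,0,0,0.09,-0.29,0,0,0,0,0,0,0,0,0.3,0,0,0,0.22,0,0,0,0.1,0,0,0,0,0]

```text
t: 11.3
eef_pos: [470.1, 48.0, 5.2]
tcp_rot: [-3.142, -0.0, 2.654]
ft_force: [0.5, -0.6, 0.4]
opening: 0.999
grip_force: 0.0
```

>>> move_arm:
  moves: [0,0,0,0,0,0,0,0,0,0,0,0,0,0,0,0,0,0,0,0,0,0,0,0,0,0,0,0]
  claw: 0

```text
t: 12.18
eef_pos: [469.6, 47.7, 5.4]
tcp_rot: [3.142, -0.0, 2.654]
ft_force: [-0.2, -0.8, 0.2]
opening: 0.411
grip_force: 30.0
```

```bash
python3 p.py 469 48.5 125 152 409.5 272.8 125 152 409.5 272.8 6 152
```

```text
t 12.18 at [469.6  47.7   5.4] 152.0
turn 0.001 units [ 0.006  0.003 -0.798]
turn 0.0 units [ 1.052  1.134 -0.   ]
turn 0.0 units [0.    0.    0.793]
```

>>> move_arm:
  moves: [0,0,-0.2,0,0,0,-0.3,0,0,0,-0.3,0,0.21,0.227,0,0,0.21,0.227,0,0,0.21,0.227,0,0,0.21,0.227,0,0,0.212,0.227,0,0,0,0,0,0,0,0,0.3,0]

```text
t: 13.42
eef_pos: [411.3, 272.9, 81.8]
tcp_rot: [3.137, 0.003, 2.655]
ft_force: [0.9, 0.2, -1.5]
opening: 0.411
grip_force: 30.0
```

>>> move_arm:
  moves: [0,0,0.25,0,0,0,0,0]

```text
t: 13.68
eef_pos: [409.1, 270.8, 41.2]
tcp_rot: [-3.138, -0.003, 2.653]
ft_force: [-0.4, 0.4, -0.4]
opening: 0.412
grip_force: 30.0
```

```bash
python3 p.py 409.5 272.8 6 152
```

```text
t 13.68 at [409.1 270.8  41.2] 152.0
turn 0.0 units [0.004 0.013 0.235]
```

>>> move_arm:
  moves: [0,0,0.15,0,0,0.005,0.08,0,0,0,0,0,0,0,0,0]

```text
t: 14.18
eef_pos: [410.8, 272.8, 9.2]
tcp_rot: [3.141, 0.001, 2.654]
ft_force: [0.3, -0.8, 0.3]
opening: 0.41
grip_force: 30.0
```

>>> move_arm:
  moves: [0,0,0,0,0,0,0,0,0,0,0,0,0,0,0,0,0,0,-0.3,0,0,0,-0.4,0]
  claw: 95

```text
t: 14.92
eef_pos: [409.8, 272.4, 113.7]
tcp_rot: [-3.139, -0.002, 2.654]
ft_force: [0.4, 0.7, -0.1]
opening: 0.971
grip_force: 0.0
```

```bash
python3 -c "
from h import *
snap('scene','s3')"; python3 p.py 590.3 105.4 110 152 590.3 105.4 9 152
```

```text
t 14.97 at [412.1 273.7 120.9] 152.1
turn 0.001 units [-1.576 -0.433  0.073]
turn 0.0 units [0.    0.    0.673]
```

View pics/s3.png

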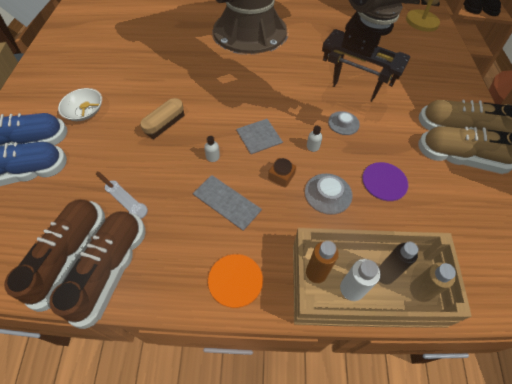

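Both tins are on their own mats: large at (329,188), small at (345,119). The bottles are fine. Now the jar.

>>> move_arm:
  moves: [-0.315,-0.087,0,0,-0.315,-0.087,0,0,-0.315,-0.087,0,0,-0.315,-0.087,0,0,-0.315,-0.087,0,0,0,0,0,0,0,0,0,0]

```text
t: 15.85
eef_pos: [587.9, 104.4, 113.1]
tcp_rot: [-3.141, -0.001, 2.653]
ft_force: [0.8, -0.5, -0.0]
opening: 0.996
grip_force: 0.0
```

```bash
python3 p.py 590.3 105.4 110 152 590.3 105.4 9 152
```

```text
t 15.85 at [587.9 104.4 113.1] 152.0
turn 0.0 units [-0.011  0.013  0.02 ]
turn 0.0 units [0.    0.    0.673]
```

>>> move_arm:
  moves: [-0.01,0.01,0.3,0,0,0,0.25,0,0,0,0.14,0,0,0,0,0]

```text
t: 16.35
eef_pos: [589.1, 105.9, 8.8]
tcp_rot: [-3.14, -0.003, 2.655]
ft_force: [0.5, -0.4, 0.6]
opening: 1.002
grip_force: 0.0
```

>>> move_arm:
  moves: [0,0,0,0,0,0,0,0,0,0,0,0,0,0,0,0,0,0,0,0,0,0,0,0,0,0,0,0]
  claw: 0

```text
t: 17.23
eef_pos: [590.6, 104.9, 10.0]
tcp_rot: [3.141, 0.0, 2.654]
ft_force: [-1.0, -0.2, 3.7]
opening: 0.526
grip_force: 30.0
```

```bash
python3 p.py 590.3 105.4 60 152 467.3 47 60 152 467.3 47 13 152
```

```text
t 17.23 at [590.6 104.9  10. ] 152.0
turn 0.0 units [ 0.003  0.002 -0.333]
turn 0.0 units [ 0.541 -0.729 -0.   ]
turn 0.0 units [0.    0.    0.313]
```

>>> move_arm:
  moves: [0,0,-0.16,0,0,0,-0.17,0,0.135,-0.182,0,0,0.135,-0.182,0,0,0.135,-0.182,0,0,0.136,-0.183,0,0,0,0,0,0,0,0,0.15,0,0,0,0,0]

```text
t: 18.35
eef_pos: [467.7, 46.6, 36.0]
tcp_rot: [-3.141, -0.002, 2.654]
ft_force: [0.2, 0.1, -0.3]
opening: 0.526
grip_force: 30.0
```

```bash
python3 p.py 467.3 47 13 152
```

```text
t 18.35 at [467.7  46.6  36. ] 152.0
turn 0.001 units [0.004 0.001 0.154]
```

>>> move_arm:
  moves: [0,0,0.1,0,0,0,0.055,0,0,0,0,0,0,0,0,0]

```text
t: 18.85
eef_pos: [467.8, 46.5, 13.8]
tcp_rot: [3.141, 0.0, 2.654]
ft_force: [0.3, -0.8, -1.0]
opening: 0.526
grip_force: 30.0
```

>>> move_arm:
  moves: [0,0,0,0,0,0,0,0,0,0,0,0,0,0,0,0,0,0,-0.3,0,0,0,-0.3,0,0,0,0,0]
  claw: 95

```text
t: 19.73
eef_pos: [468.8, 46.4, 106.1]
tcp_rot: [3.139, 0.005, 2.654]
ft_force: [-0.5, -0.2, -0.8]
opening: 1.002
grip_force: 0.0
```

```bash
python3 p.py 437.3 -203.5 100 143.3 437.3 -203.5 14 143.3
```

```text
t 19.73 at [468.8  46.4 106.1] 152.0
turn 0.097 units [-0.827 -1.461  0.041]
turn 0.0 units [0.    0.    0.573]
```

>>> move_arm:
  moves: [0,0,0,0.097,-0.165,-0.292,0,0,-0.165,-0.292,0,0,-0.165,-0.292,0,0,-0.165,-0.292,0,0,-0.165,-0.292,0,0,0,0,0,0,0,0,0,0]

```text
t: 20.72
eef_pos: [435.5, -202.6, 102.8]
tcp_rot: [3.142, -0.002, 2.501]
ft_force: [-0.6, -0.4, -0.4]
opening: 1.001
grip_force: 0.0
```

```bash
python3 p.py 437.3 -203.5 14 143.3;python3 -c "
from h import *
snap('top','t4')"
```

```text
t 20.73 at [ 435.5 -202.6  102.8] 143.3
turn -0.0 units [-0.013  0.003  0.592]
```

View pics/t4.png

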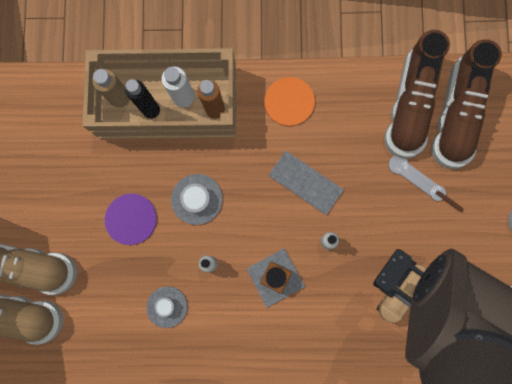

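Both tins and the jar look centred on their mats: (195,198), (165,307) and (275,279). The gripper is over the brush, lined up across it.

>>> move_arm:
  moves: [-0.01,0,0.25,0,0,0,0.24,0,0,0,0.1,0,0,0,0,0]

```text
t: 21.28
eef_pos: [437.1, -203.2, 14.7]
tcp_rot: [-3.142, -0.002, 2.502]
ft_force: [-0.1, 0.4, 0.3]
opening: 1.004
grip_force: 0.0
```

>>> move_arm:
  moves: [0,0,0,0,0,0,0,0,0,0,0,0,0,0,0,0,0,0,0,0,0,0,0,0,0,0,0,0]
  claw: 0

```text
t: 22.15
eef_pos: [437.2, -204.1, 15.2]
tcp_rot: [3.142, 0.0, 2.501]
ft_force: [-0.8, 0.1, 2.6]
opening: 0.486
grip_force: 30.0
```

```bash
python3 p.py 437.3 -203.5 125 54.6 667.5 -19.3 125 54.6 667.5 -19.3 19 54.6
```

```text
t 22.15 at [ 437.2 -204.1   15.2] 143.3
turn 0.986 units [ 0.004 -0.002 -0.732]
turn 0.0 units [ 1.89  0.54 -0.  ]
turn 0.0 units [0.    0.    0.707]
```

>>> move_arm:
  moves: [0,0,-0.2,0,0,0,-0.27,0.11,0,0,-0.27,0.11,0,0,0,0.11,0,0,0,0.11,0,0,0,0.11,0,0,0,0.11,0,0,0,0.11,0,0,0,0.11,0,0,0,0.106]

```text
t: 23.4
eef_pos: [437.0, -203.9, 125.9]
tcp_rot: [-3.141, -0.0, 0.947]
ft_force: [-0.3, 0.4, -1.3]
opening: 0.483
grip_force: 29.9
```

>>> move_arm:
  moves: [0.315,0.09,0,0,0.315,0.09,0,0,0.315,0.09,0,0,0.315,0.09,0,0,0.315,0.09,0,0,0.315,0.09,0,0,0,0,0,0,0,0,0.3,0,0,0,0,0]

```text
t: 24.52
eef_pos: [665.2, -20.2, 78.3]
tcp_rot: [-3.136, 0.003, 0.952]
ft_force: [0.0, 0.7, -0.4]
opening: 0.482
grip_force: 30.0
```

```bash
python3 p.py 667.5 -19.3 19 54.6
```

```text
t 24.52 at [665.2 -20.2  78.3] 54.6
turn -0.001 units [0.014 0.009 0.395]
```

>>> move_arm:
  moves: [0.008,0.005,0.2,0,0,0,0.13,0,0,0,0,0,0,0,0,0]

```text
t: 25.02
eef_pos: [669.3, -19.6, 32.7]
tcp_rot: [3.141, -0.001, 0.952]
ft_force: [0.2, 1.2, -0.6]
opening: 0.481
grip_force: 30.0
```

```bash
python3 p.py 667.5 -19.3 19 54.6
```

```text
t 25.02 at [669.3 -19.6  32.7] 54.6
turn -0.0 units [-0.005 -0.011  0.092]
```

>>> move_arm:
  moves: [0,-0.006,0.05,0,0,0,0.035,0,0,0,0,0,0,0,0,0]

```text
t: 25.52
eef_pos: [668.1, -18.8, 19.0]
tcp_rot: [3.142, -0.0, 0.953]
ft_force: [-0.3, 0.3, 1.3]
opening: 0.484
grip_force: 30.0
```

>>> move_arm:
  moves: [0,0,0,0,0,0,0,0,0,0,0,0,0,0,0,0,0,0,-0.3,0,0,0,-0.35,0,0,0,-0.35,0]
  claw: 95

```text
t: 26.4
eef_pos: [667.9, -18.9, 170.4]
tcp_rot: [-3.141, 0.0, 0.953]
ft_force: [-0.0, 0.4, -1.4]
opening: 0.998
grip_force: 0.0
```

```bash
python3 p.py 480 -230 160 54.6
```

```text
t 26.4 at [667.9 -18.9 170.4] 54.6
turn -0.0 units [-1.873 -0.206  0.069]
```

>>> move_arm:
  moves: [-0.31,-0.035,0,0,-0.31,-0.035,0,0,-0.31,-0.035,0,0,-0.31,-0.035,0,0,-0.31,-0.035,0,0,-0.31,-0.035,0,0,0,0,0,0,0,0,0,0]

```text
t: 27.4
eef_pos: [481.0, -228.0, 169.0]
tcp_rot: [3.141, -0.0, 0.952]
ft_force: [0.3, 0.5, -0.3]
opening: 0.999
grip_force: 0.0
```

```bash
cat > f.py <<'E'
from h import *
a=snap('top','t5'); hsv=cv2.cvtColor(a,cv2.COLOR_RGB2HSV);h,s,v=cv2.split(hsv)
def comp(m,seed,name,z):
    n,l,_,_=cv2.connectedComponentsWithStats(m.astype(np.uint8)); k=l[seed[1],seed[0]]
    c=max(cv2.findContours((l==k).astype(np.uint8),0,1)[0],key=cv2.contourArea).reshape(-1,2)
    r=cv2.minAreaRect(ray('top',c,z).astype(np.float32)); print(name,k,np.round(r[0],1),np.round(r[1],1),round(r[2],1))
br=(v>165)&(s<60)
comp(br,(195,198),'tinL 633.8 214',28);comp(br,(165,307),'tinS 409.5 273',24)
comp(v<60,(275,278),'jar 467.2 47',50)
comp((s>80)&(v>100)&(h>13),(303,180),'brush 667.4 -19.3 54.6',48)
E
python3 f.py
```

```text
tinL 633.8 214 28 [633.3 214.8] [53.1 51.5] 14.9
tinS 409.5 273 36 [409.7 272.8] [32.8 31.5] 89.6
jar 467.2 47 44 [467.4  46.5] [37.6 37. ] 89.7
brush 667.4 -19.3 54.6 1782 [667.2 -19.8] [125.5  47.3] 54.4
```

View pics/t5.png

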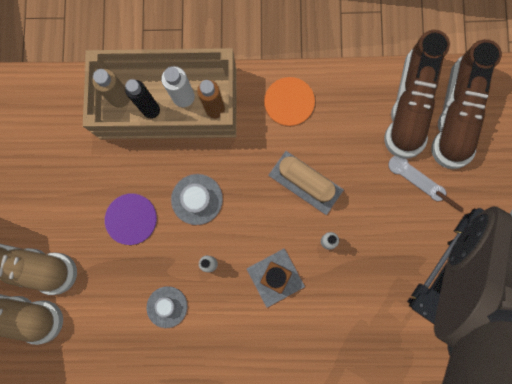

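All four items measure within about 1 mm of their mat centres. The brush (306,178) lies along its mat, both bottles are standing at (208,264) and (331,241), and the arm is clear.

```bash
python3 -c "
from h import *
print(order.job_done())"
```

```text
the job is handed in; nothing more can be done
None
```

Job handed in at about 27 s: both tins, the jar and the brush measured within about 1 mm of their own mats' centres, the brush lies lengthways along its mat, and both bottles are standing; no verdict was returned.

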